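# Unbolt the dish slide and run it in

### The job

Unlock the dish slide and run its loaded carriage in, using only touches and pushes of the fingertips: with one fingertip hold the sprung catch plate down, and while it is held slide the bolt fully back out of the carriage by its upright tab with the other fingertip. Then let go of the catch so that it springs up and drops into the second notch, holding the bolt back, and push the carriage by its push plate all the way in against the back stop. Grip and lift nothing, do not touch the two dishes, keep them sitting flat in their pockets, and leave the other things on the table where they are.

Things in the scene. Friction and masses are not known exactly. Their poses are not given: they have to be found in the camera images.
- dish_slide: fixed L-shaped aluminium base plate, top 10 mm above the table. Origin at table height; it spans x -87 to 87 (to 22 at the right), y -155 to 150 mm; x = carriage travel, away from the robot, y left, z up. Bolt and catch lie at its right (-y), the carriage with two dishes at its left. Bolt staples reach up to 40 mm, catch hinge cheeks (between plate and bolt) 59 mm, the tray rim 44 mm
- bolt (a joint): slide of the bolt, m: 0 = locked, nose in the carriage's keeper; grows as it goes back toward -y of dish_slide; 0.026 = end stop, fully back. Flat steel bar 18 x 9 mm along y, top 35 mm above the table, two notches across it 25 mm apart. Friction 1.5 N; the catch's tooth blocks it unless the catch is held down to 0.2 rad or more; stays where it is left
- bolt_tab: the bolt's upright steel tab, 28 mm wide (x), 6 mm thick (y), round-topped, 35 to 67 mm above the table. Origin in the middle of its foot on the bar, 35 mm above the table; axes as dish_slide. Push its +y face (3 mm from the origin) toward -y; beside that face 40 mm is free above 41 mm
- catch (a joint): hinge of the sprung catch, rad: 0 = up, tooth in a notch of the bolt; 0.36 = plate pressed right down to its stop. The tooth clears the bolt from about 0.2; spring force at the press point about 2 N at rest, 5 N at the stop. Let go between the notches the tooth rests on the bolt at about 0.17
- catch_plate: the catch's steel thumb plate, on the robot side (-x) of the bolt and parallel with it: 75 mm long (y), reaching 52 mm out from the hinge in -x, 3 mm thick, sloping up slightly toward the robot. Pressing it down tips the tooth, beyond the hinge, up out of the bolt. Origin on the hinge axis, 50 mm above the table, mid-length; axes as dish_slide when up
- press_point (a point): where to press the catch plate: on its top face, 31 mm to the -x side of the hinge, 57 mm to the -x side of the bolt's middle line, mid-length, 59 mm above the table when up; sinks 11 mm to the stop; the tooth is clear when it has sunk 7 mm. Any place within 30 mm along y and 12 mm along x of it serves; a fingertip may slide along it
- carriage (a joint): slide of the carriage, m: 0 = out (toward the robot), where the bolt locks it; grows as it is pushed toward +x of dish_slide; 0.060 = against the back stop. Friction about 2 N, moves freely once the bolt is back
- push_plate: upright aluminium plate on the carriage's robot side (-x), 70 mm wide (y), 5 mm thick (x), from 30 to 77 mm above the table, with a round rolled top edge. Origin at table height in its middle; axes as dish_slide
- push_point (a point): middle of the push plate's robot-side face, 55 mm above the table; push here toward +x. In front of it is nothing above 30 mm
- dish_left: covered petri dish, 61 mm across, 16 mm high, loose in the carriage tray's left (+y) pocket (64 x 65 mm, rim 10 mm above the pocket floor; floor 34 mm above the table). Origin at the middle of its underside. Not to be touched
- dish_right: the same in the right (-y) pocket
- vial_a: screw-capped sample vial, 28 mm across, 62 mm high, standing loose right of the slide. Origin under its middle. Leave alone
- vial_b: another such vial, right of the slide. Leave alone
- timer: lab timer, 52 x 66 x 17 mm, lying right of the slide. Leave alone
- beaker: small plastic beaker, 54 mm across, 52 mm high, right of the slide. Leave alone
- marker: marker pen, 132 mm long, 18 mm thick, lying right of the slide. Leave alone
- tape: roll of tape, 100 mm across, 25 mm high, lying at the right. Leave alone

How it is judged:
On the way, in this order (a step that is already met when the one before it is completed fails the run):
1. the fingers hold the catch plate down while the bolt is slid back (past 10 mm) (value of joint catch above 0.17 rad and contact force between the fingers and catch_plate above 0.5 N and value of joint bolt above 0.01 m), for 0.1 s.
2. the bolt is fully back and the released catch has dropped into the second notch (value of joint bolt above 0.0225 m and value of joint catch below 0.06 rad and contact force between the fingers and catch_plate below 0.1 N and value of joint carriage below 0.02 m), for 0.2 s.
3. the carriage is pushed in to the back stop (value of joint carriage above 0.057 m), for 0.2 s.
At the end, for the whole second after the job is handed in: bolt at least 22.5 mm back (of 26), catch up in the second notch (under 0.06 rad), carriage within 3 mm of its back stop (travel 60 mm), both dishes flat in their pockets and at rest (value of joint bolt above 0.0225 m and value of joint catch below 0.06 rad and value of joint carriage above 0.057 m and z of each of dish_left, dish_right in the frame of dish_slide below 0.037 m and angle between each of dish_left, dish_right's own z axis and vertical below 0.06 rad and linear speed of each of dish_left, dish_right below 0.02 m/s); the robot touches nothing.
It fails at once if a dish is touched by the robot (contact force between any of the arm, the fingers and dish_left above 0.3 N or contact force between any of the arm, the fingers and dish_right above 0.3 N).
It fails at once if a dish is lifted or tipped out of its pocket (z of any of dish_left, dish_right in the frame of dish_slide above 0.042 m or angle between any of dish_left, dish_right's own z axis and vertical above 0.2 rad).
It fails at once if another thing on the table is moved more than 20 mm (distance of any of vial_a, vial_b, timer, beaker, marker, tape from where it was at the start of the episode above 0.02 m).
It fails at once if the bolt's tab or the push plate is gripped between the fingers ((contact force between the fingers and bolt_tab above 1 N and horizontal distance between the grasp point and bolt_tab below 0.008 m) or (contact force between the fingers and push_plate above 1 N and x of the grasp point in the frame of push_plate between -0.006 and 0.006 m)).
It also fails if it takes over 45 s, if anything falls off the work surface, if the arm or the gripper's body presses on something with over 40 N, if the wrist force passes 120 N, or if a joint passes its speed limit or range.

### The arm

A 7-joint arm with a two-finger parallel gripper is mounted at the origin on a cart in front of the work surface, level with it; the furniture and walls round the work are solid. World frame = base frame: x ahead of the robot, y to its left, z up, the work surface at z = 0. Lengths are in m, angles in rad, forces in N, time in s.
With the tool pointing down it reaches from about 0.425 to 0.925 m from the base axis. Payload 6.8 kg.
Tool frame: the origin (TCP) lies on the centre line of the jaws, within the pads' length; the fingertips stand 25 mm ahead of it and the grasp point (between the pads) lies 6 mm ahead of it; z points along the fingers, y is the line along which they close (so a half turn about z gives the same grasp; the last joint's range is limited). The gripper opens to 85 mm and grips with 20 to 120 N. Pads are 22 mm wide; open, the fingers measure 114 mm over their backs; the gripper's body (76 mm by 85 mm) begins 54 mm behind the grasp point. The pads swing forward as they close: fully open they stand 13 mm farther back than shut.
Start: joints at [-1.428, 0.477, 0.022, 1.555, -0.011, 1.109, -0.083], TCP at [0.168, 0.654, 0.256] pointing down, gripper open.
Joint ranges: [-2.96, 2.96], [-0.34, 2.1], [-1.41, 1.46], [0.24, 2.44], [-1.37, 4.51], [0.17, 1.92], [-2.96, 2.96]. Speed limits (rad/s): [2.39, 2.39, 3.14, 3.14, 3.14, 3.14, 3.14].

### API

Orientations are given as a rotation vector (axis times angle).
In Python, from bench import telemetry, grab_frame, job gives the robot as it stands.
- The arm moves only by the tool apply_moves, never from a script. Its argument "rows" is a list of rows, each a list of 2 entries, a list of its own where there are three numbers: the shift along the tool's x, y, z each as a share of 250 mm, from -1 to 1, then the turn, a rotation vector about the tool's x, y, z each as a share of pi rad, from -1 to 1. A call has 1 to 10 rows; each row is the pose to reach, as a shift and turn from the pose commanded when the call began, along the tool's axes at that moment, turning the shorter way round; what a row does not reach only later rows make up. A row lasts 1/8 s, in which the tool goes at most 62.5 mm and 10.7 degrees, less where a joint would pass 70% of its speed; a pose out of reach is approached as far as the arm can. A call with a number of a shift or a turn outside -1 to 1 is refused whole. A call with a gripper value outside its range is refused whole. "jaw" is the gripper's target within -1 to 1 (fully open at 1, half-way at 0, shut at -1), set as the call begins (left out, the last holds). The fingers move at their own pace and stop on an object; "newtons" is the grip in N (left out, the last holds). Time passes only in rows, so rows that repeat a pose let the fingers close. It gives the time, the measured TCP pose, the force, the opening and the grip force at its end, in the units of the state.
- telemetry.get_obs(): the state, without advancing time (a new reading comes with each control period).
- grab_frame(name): name is "scene" or "top" or "wrist"; returns a dict with "frame" (384x512x3 uint8, red, green, blue), "vertical_fov" (degrees; the focal length in pixels is half the picture's height over the tangent of half this angle, whatever the lens; pixels are square), "cx", "cy" (the principal point, pixels), "origin" and "attitude" of the camera in the world. Camera axes: x right, y up, looking along -z (the intrinsics and any distortion apply to the point x, -y, -z); pixel columns grow to the right and rows downward; lengths in m; the calibration is good to about 2 mm. A picture is of the moment at which its call begins. There is no depth.
- job.hand_in(): hands the job in; it is judged then, once.
The state is a dict: "clock": time; "joints": joint angles; "qvel": joint speeds; "tau": joint torques, N m; "tcp_pos": TCP position; "orientation": TCP orientation; "contact_force": force on the tool from outside, world axes, zero at the start; "moment": the same for the moment, N m; "grip_width": finger opening in m; "gripper_force": force on a finger pad.
Only numpy, scipy, OpenCV 4.12 (cv2) and the standard library are available. Lean on these libraries where they do the work, as an engineer would, in place of code of your own. Each camera call takes 0.05 s, during which the arm holds its last target. There are 200 camera calls.

## Working session

There is one attempt and no reset: what is moved stays moved. The work goes in short steps, Python scripts to look and compute and a tool call to move; the robot and the scene stay as the last step left them, time stands still between calls to the robot, and variables do not carry over. Pictures are saved under pics/ and viewed, at most 10 in all, crops included, and the job is handed in when it is done.

Besides the shell and the picture viewer there is one more tool, called after ">>>" as name(argument=value, ...) on one line, values as JSON. apply_moves: Moves the arm, as the interface text tells. Its arguments: {"type":"object","properties":{"rows":{"type":"array"},"jaw":{"type":"number"},"newtons":{"type":"number"}},"required":["rows"]}

```bash
mkdir -p pics; ls
python3 - <<'E'
from bench import telemetry, grab_frame
import cv2,pickle,numpy as np
o=telemetry.get_obs(); print({k:np.round(v,3).tolist() for k,v in o.items()})
d={}
for n in ("scene","top"):
    f=grab_frame(n); d[n]=f; cv2.imwrite(f"pics/{n}0.png",cv2.resize(f["frame"],(768,576),interpolation=cv2.INTER_CUBIC)[:,:,::-1])
    print(n,{k:np.round(v,3).tolist() for k,v in f.items() if k!="frame"})
pickle.dump(d,open("f0.pkl","wb"))
E
```

```text
pics
{'clock': 0.0, 'joints': [-1.428, 0.478, 0.022, 1.556, -0.012, 1.109, -0.083], 'qvel': [0.001, -0.002, -0.0, 0.0, 0.001, -0.0, 0.001], 'tau': [-0.001, -59.646, 1.608, -28.119, 0.012, 0.009, -0.0], 'tcp_pos': [0.167, 0.653, 0.255], 'orientation': [-0.393, -3.117, 0.003], 'contact_force': [-0.362, -0.105, -0.086], 'moment': [0.015, -0.031, -0.005], 'gripper_force': 0.0, 'grip_width': 0.085}
scene {'vertical_fov': 56.538, 'cx': 256.361, 'cy': 195.918, 'origin': [-0.001, -0.595, 0.543], 'attitude': [0.919, -0.411, -0.72]}
top {'vertical_fov': 56.777, 'cx': 254.971, 'cy': 200.614, 'origin': [0.291, -0.074, 1.155], 'attitude': [0.175, -0.187, -1.596]}
```

View pics/top0.png

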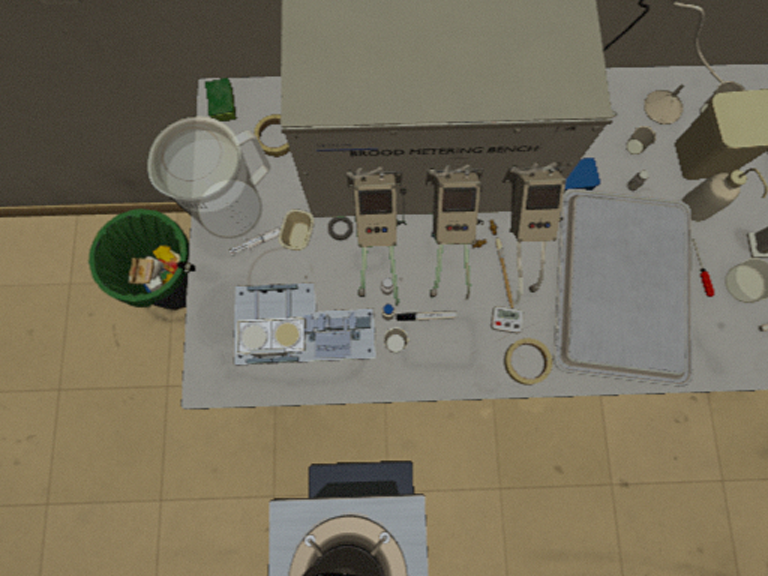

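View pics/scene0.png

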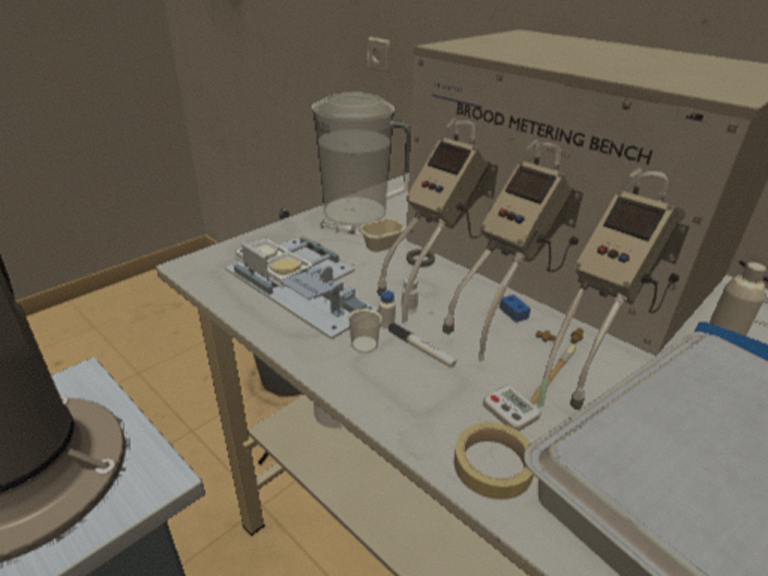

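The top view shows the L-shaped slide at about (235–375, 285–365) in the 1.5× picture, with dishes at (253,337) and (289,335), catch plate near (332,345), and the vials, beaker and marker right of it. I'll zoom in there.

```bash
python3 - <<'E'
import cv2,pickle
d=pickle.load(open("f0.pkl","rb"))
a=d["top"]["frame"][180:255,145:275,::-1]; cv2.imwrite("pics/c0.png",cv2.resize(a,None,fx=6,fy=6,interpolation=cv2.INTER_CUBIC))
E
cat > h.py <<'E'
import numpy as np
from scipy.spatial.transform import Rotation as R
def ray(f,u,v):
    fl=f["frame"].shape[0]/2/np.tan(np.radians(f["vertical_fov"])/2)
    d=np.array([(u-f["cx"])/fl,-(v-f["cy"])/fl,-1.])
    return np.array(f["origin"]),R.from_rotvec(f["attitude"]).apply(d)
def at(f,u,v,z):
    o,d=ray(f,u,v); return o+d*(z-o[2])/d[2]
def proj(f,p):
    fl=f["frame"].shape[0]/2/np.tan(np.radians(f["vertical_fov"])/2)
    c=R.from_rotvec(f["attitude"]).inv().apply(np.asarray(p)-f["origin"])
    return f["cx"]-fl*c[0]/c[2], f["cy"]+fl*c[1]/c[2]
E
```

```text
(no output)
```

View pics/c0.png

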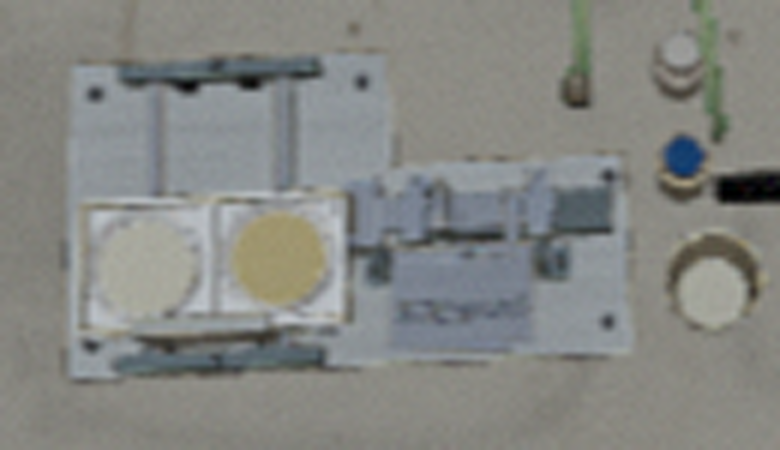

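The crop shows the base corners at far-left (70,65), near-left (68,380), near-right (631,353) and far-right step (627,156). The catch plate is at (390–535, 250–348), the tab near (430,195) and the push plate at (135–280, 325).

Run:
```python
import pickle,numpy as np,cv2
from h import *
d=pickle.load(open("f0.pkl","rb"))["top"]
px=lambda u,v:(145+u/6-.4,180+v/6-.4)
L=np.array([[87,150],[-87,150],[-87,-155],[22,-155],[87,-22]])/1e3
im=[(70,65),(68,380),(631,353),(627,156)]
W=np.array([at(d,*px(*p),0.01)[:2] for p in im])
A=L[:4]; a=A-A.mean(0); b=W-W.mean(0)
H=(a*[1,1]).T@b; th=np.arctan2(H[0,1]-H[1,0],H[0,0]+H[1,1])
Rm=np.array([[np.cos(th),-np.sin(th)],[np.sin(th),np.cos(th)]]); t=W.mean(0)-Rm@A.mean(0)
print("yaw deg",np.degrees(th),"origin",t,"res mm",1e3*(W-(A@Rm.T+t)).round(4))
for n,p,z in [("plate nl",(390,345),.064),("plate nr",(533,348),.064),("plate fl",(397,250),.051),("plate fr",(530,250),.051),("push L",(135,322),.077),("push R",(280,320),.077),("dishL",(150,265),.05),("dishR",(280,258),.05),("vialblue",(685,155),.062),("vialw",(682,50),.062),("beaker",(713,275),.052),("tab?",(430,195),.067),("tabL",(415,195),.067),("tab2",(540,195),.067)]:
    w=at(d,*px(*p),z)[:2]; print(n,w.round(4),"local",((w-t)@Rm*1e3).round(1))
```

```text
yaw deg 0.7255645230391189 origin [0.5174371  0.08807652] res mm [[ 0.4  0.5]
 [-0.4 -1.3]
 [ 0.2  1.6]
 [-0.2 -0.8]]
plate nl [0.4342 0.0567] local [-83.7 -30.4]
plate nr [ 0.4302 -0.0166] local [ -88.6 -103.6]
plate fl [0.4857 0.0543] local [-32.1 -33.3]
plate fr [ 0.4834 -0.0154] local [ -35.3 -103. ]
push L [0.4485 0.1844] local [-67.8  97.2]
push R [0.447  0.1109] local [-70.1  23.7]
dishL [0.4822 0.1837] local [-34.   96.1]
dishR [0.4837 0.1157] local [-33.4  28.1]
vialblue [ 0.5293 -0.0982] local [   9.5 -186.4]
vialw [ 0.5864 -0.0987] local [  66.6 -187.6]
beaker [ 0.4668 -0.1107] local [ -53.1 -198.2]
tab? [0.5113 0.0352] local [ -6.8 -52.8]
tabL [0.5116 0.043 ] local [ -6.4 -45. ]
tab2 [ 0.5094 -0.022 ] local [  -9.4 -109.9]
```

```bash
cat >> h.py <<'E'
def move(obs,p,yaw_y):
    """share units; yaw_y = world angle (deg) of tool y, tool pointing down"""
    T=R.from_rotvec(obs["orientation"]); a=np.radians(yaw_y)
    y=np.array([np.cos(a),np.sin(a),0]); z=np.array([0,0,-1.]); G=R.from_matrix(np.c_[np.cross(y,z),y,z])
    print("shift",(T.inv().apply(np.asarray(p)-obs["tcp_pos"])/.25).round(3),"turn",((T.inv()*G).as_rotvec()/np.pi).round(4))
E
python3 - <<'E'
from h import *
from bench import telemetry
o=telemetry.get_obs()
move(o,(.33,.45,.26),75.6)
move(o,(.33,.45,.26),20)
E
```

```text
shift [-0.832 -0.627 -0.017] turn [-0.0005  0.      0.0002]
shift [-0.832 -0.627 -0.017] turn [-5.000e-04  3.000e-04  3.091e-01]
```

>>> apply_moves(rows=[[[-0.83,-0.63,-0.02],[0,0,0.31]],[[-0.83,-0.63,-0.02],[0,0,0.31]],[[-0.83,-0.63,-0.02],[0,0,0.31]],[[-0.83,-0.63,-0.02],[0,0,0.31]],[[-0.83,-0.63,-0.02],[0,0,0.31]],[[-0.83,-0.63,-0.02],[0,0,0.31]],[[-0.83,-0.63,-0.02],[0,0,0.31]]], jaw=0.07)

```text
clock: 0.98
tcp_pos: [0.3283, 0.4509, 0.2611]
orientation: [-1.799, -2.575, 0.0]
contact_force: [0.5, -0.4, 0.4]
grip_width: 0.046
gripper_force: 0.0
```

Run:
```python
from h import *
from bench import telemetry
o=telemetry.get_obs(); print(o["clock"],o["tcp_pos"],o["grip_width"],np.round(o["joints"],2),o["contact_force"])
move(o,(.43,.25,.26),20)
```

```text
0.975 [0.32827429 0.45090286 0.26106584] 0.04604434046516744 [-1.28  0.28  0.28  1.85 -0.09  1.02 -0.62] [ 0.53008291 -0.36135322  0.44882634]
shift [-0.895  0.106  0.004] turn [-0.0002 -0.0001  0.0006]
```

>>> apply_moves(rows=[[[-0.9,0.1,0],[0,0,0]],[[-0.9,0.1,0],[0,0,0]],[[-0.9,0.1,0],[0,0,0]],[[-0.9,0.1,0],[0,0,0]],[[-0.9,0.1,0],[0,0,0]],[[-0.9,0.1,0],[0,0,0]]])

```text
clock: 1.72
tcp_pos: [0.4287, 0.2483, 0.2612]
orientation: [-1.801, -2.574, -0.0]
contact_force: [-0.4, 0.9, -0.1]
grip_width: 0.0454
gripper_force: 0.0
```

>>> apply_moves(rows=[[[-0.84,-0.08,0],[0,0,0]],[[-0.84,-0.08,0],[0,0,0]],[[-0.84,-0.08,0],[0,0,0]],[[-0.84,-0.08,0],[0,0,0]],[[-0.84,-0.08,0],[0,0,0]],[[-0.84,-0.08,0],[0,0,0]],[[-0.84,-0.08,0],[0,0,0]]])

```text
clock: 2.6
tcp_pos: [0.4815, 0.0444, 0.2612]
orientation: [-1.801, -2.574, -0.0]
contact_force: [0.1, 0.7, -0.4]
grip_width: 0.0454
gripper_force: 0.0
```

Run:
```python
from h import *
from bench import telemetry, grab_frame
import cv2,pickle
o=telemetry.get_obs(); print(o["clock"],o["tcp_pos"],o["grip_width"],np.round(o["joints"],2),o["contact_force"])
f=grab_frame("wrist"); pickle.dump((f,o),open("f1.pkl","wb")); print({k:np.round(v,3).tolist() for k,v in f.items() if k!="frame"})
cv2.imwrite("pics/w1.png",cv2.resize(f["frame"],(768,576),interpolation=cv2.INTER_CUBIC)[:,:,::-1])
```

```text
2.6 [0.48151633 0.04438268 0.26116571] 0.04541653740079749 [-0.71  0.16  0.55  2.02 -0.1   0.98  0.24] [ 0.1143852   0.74411496 -0.38753563]
{'vertical_fov': 66.729, 'cx': 254.733, 'cy': 194.008, 'origin': [0.458, 0.109, 0.38], 'attitude': [-0.276, -0.049, 0.347]}
```

View pics/w1.png

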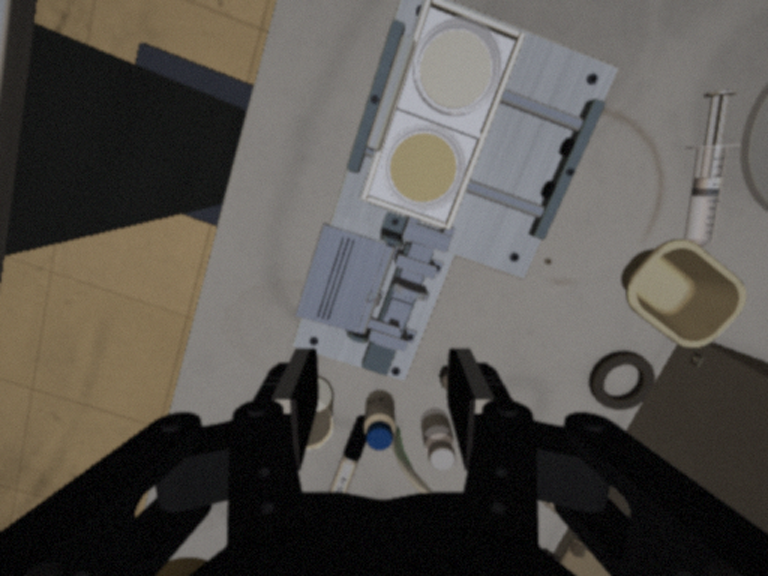

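The wrist picture shows the plate at (300–395, 225–335), the bolt line at about (380–440, 225–370) and the fingertips at (305,355) and (465,355). I'll zoom on the bolt.

Run:
```python
import cv2,pickle
f,o=pickle.load(open("f1.pkl","rb"))
a=f["frame"][130:260,180:325,::-1]; cv2.imwrite("pics/w1c.png",cv2.resize(a,None,fx=4.5,fy=4.5,interpolation=cv2.INTER_CUBIC))
```

```text
(no output)
```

View pics/w1c.png

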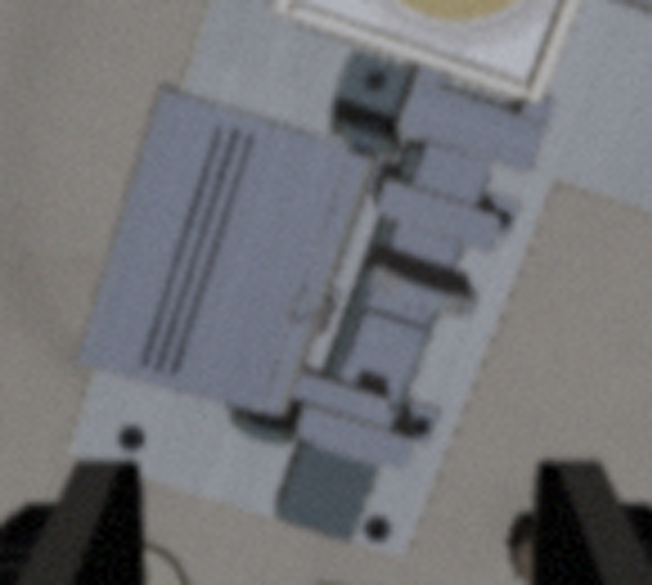

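Run:
```python
import cv2,pickle
from h import *
d=pickle.load(open("f0.pkl","rb")); s=d["scene"]; t=d["top"]
w=pickle.load(open("f1.pkl","rb"))[0]
A=cv2.resize(s["frame"][165:225,150:255,::-1],None,fx=7,fy=7,interpolation=cv2.INTER_CUBIC); 
cv2.imwrite("pics/s1c.png",A)
O=np.array([.5174,.0881]); th=np.radians(.73); Rm=np.array([[np.cos(th),-np.sin(th)],[np.sin(th),np.cos(th)]])
def loc(u,v,z): 
    p=at(w,180+u/4.5-.4,130+v/4.5-.4,z)[:2]; return ((p-O)@Rm*1e3).round(1)
for n,u,v,z in [("base nr",70,455,.01),("base rx22",405,555,.01),("inner corner",556,182,.01),("plate nl",163,88,.064),("plate nr",82,362,.064),("plate fl",372,155,.051),("plate fr",290,415,.051)]: print(n,loc(u,v,z))
for n,u,v in [("strip a",372,250),("strip b",472,290),("strip top edge mid",425,262),("stripbot",420,285),("staple1",440,215),("staple2",360,410)]:
    print(n,[(z,loc(u,v,z).tolist()) for z in (.035,.04,.067)])
```

```text
base nr [ -83.3 -154.6]
base rx22 [  24.3 -152.4]
inner corner [ 24.6 -27.4]
plate nl [-85.1 -30.1]
plate nr [ -84.  -103.3]
plate fl [-31.2 -30.9]
plate fr [ -28.2 -104.4]
strip a [(0.035, [-21.1, -57.9]), (0.04, [-21.7, -56.8]), (0.067, [-24.6, -50.5])]
strip b [(0.035, [8.5, -59.5]), (0.04, [7.5, -58.3]), (0.067, [2.2, -52.0])]
strip top edge mid [(0.035, [-6.4, -56.3]), (0.04, [-7.2, -55.2]), (0.067, [-11.3, -49.1])]
stripbot [(0.035, [-5.4, -62.9]), (0.04, [-6.2, -61.7]), (0.067, [-10.4, -55.0])]
staple1 [(0.035, [-7.1, -42.8]), (0.04, [-7.9, -41.8]), (0.067, [-12.0, -36.8])]
staple2 [(0.035, [-8.7, -102.6]), (0.04, [-9.4, -100.8]), (0.067, [-13.3, -91.1])]
```

View pics/s1c.png

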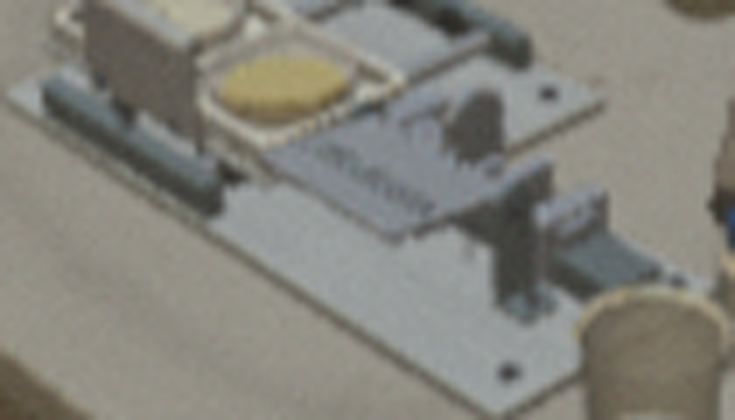

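The scene crop shows the tab as a dark round-topped upright, with its top at about (485,90), left edge x≈455, right edge x≈503. I'll check its y against two hypotheses.

Run:
```python
import pickle
from h import *
d=pickle.load(open("f0.pkl","rb")); s=d["scene"]; t=d["top"]; w=pickle.load(open("f1.pkl","rb"))[0]
O=np.array([.5174,.0881]); th=np.radians(.73); Rm=np.array([[np.cos(th),-np.sin(th)],[np.sin(th),np.cos(th)]])
def P(x,y,z): return np.r_[O+Rm@np.array([x,y])/1e3,z/1e3]
S=lambda p:((np.array(proj(s,p))+.4-[150,165])*7).round()
T=lambda p:((np.array(proj(t,p))+.4-[145,180])*6).round()
Wp=lambda p:((np.array(proj(w,p))+.4-[180,130])*4.5).round()
print("check scene: plate nr corner",S(P(-85,-104,64)),"base nr",S(P(-87,-155,10)), "hole",)
for y in (-50,-53,-56,-59): print(y,"scene top",S(P(-7,y,67)),"L",S(P(-21,y,53)),"R",S(P(7,y,53)),"| top top",T(P(-7,y,67)),T(P(-7,y,35)),"| wrist top",Wp(P(-7,y,67)),"foot",Wp(P(-7,y,35)))
```

```text
check scene: plate nr corner [395. 218.] base nr [494. 410.] hole
-50 scene top [463.  73.] L [436. 119.] R [492.  92.] | top top [425. 196.] [431. 207.] | wrist top [440. 271.] foot [431. 240.]
-53 scene top [468.  76.] L [441. 122.] R [497.  95.] | top top [430. 195.] [436. 207.] | wrist top [436. 282.] foot [427. 250.]
-56 scene top [473.  79.] L [446. 125.] R [502.  98.] | top top [436. 195.] [442. 207.] | wrist top [432. 293.] foot [423. 260.]
-59 scene top [479.  82.] L [451. 128.] R [508. 101.] | top top [442. 195.] [448. 207.] | wrist top [427. 304.] foot [420. 270.]
```

>>> apply_moves(rows=[[[0,0.011,0.2],[0,0,0]],[[0,0.011,0.4],[0,0,0]],[[0,0.011,0.55],[0,0,0]],[[0,0.011,0.66],[0,0,0]],[[0,0.011,0.66],[0,0,0]],[[0,0.011,0.66],[0,0,0]]])

```text
clock: 3.4
tcp_pos: [0.485, 0.0437, 0.0972]
orientation: [1.804, 2.571, 0.002]
contact_force: [-0.1, -0.9, -0.1]
grip_width: 0.0456
gripper_force: 0.0
```

Run:
```python
from h import *
from bench import telemetry, grab_frame
import cv2,pickle
o=telemetry.get_obs(); print(o["clock"],o["tcp_pos"],o["grip_width"],o["contact_force"])
f=grab_frame("wrist"); s=grab_frame("scene"); pickle.dump((f,o,s),open("f2.pkl","wb"))
a=cv2.resize(s["frame"][150:240,140:270],None,fx=4,fy=4,interpolation=cv2.INTER_CUBIC)
b=cv2.resize(f["frame"][130:384,150:400],(360,366)); c=np.zeros((366,360+520,3),np.uint8); c[:360,:520]=a; c[:,520:]=b
cv2.imwrite("pics/w2.png",cv2.resize(c,(800,333))[:,:,::-1])
```

```text
3.4 [0.48498688 0.04371182 0.0971842 ] 0.04560166148914081 [-0.11020042 -0.88627717 -0.11108574]
```

View pics/w2.png

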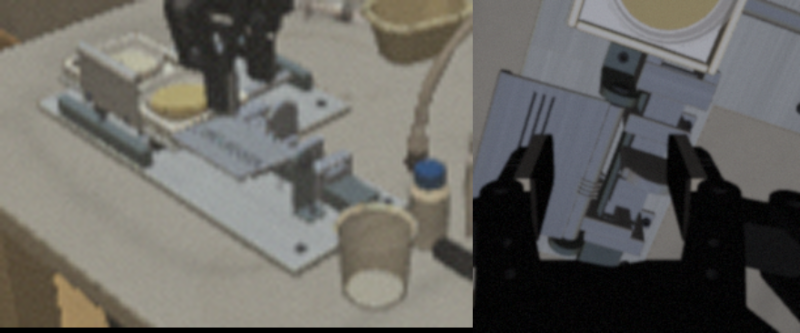

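Run:
```python
import pickle
from h import *
f,o,s=pickle.load(open("f2.pkl","rb"))
O=np.array([.5174,.0881]); th=np.radians(.73); Rm=np.array([[np.cos(th),-np.sin(th)],[np.sin(th),np.cos(th)]])
def P(x,y,z): return np.r_[O+Rm@np.array([x,y])/1e3,z/1e3]
C=lambda p:((np.array(proj(f,p))-[150,130])*1.309+[473,0]).round()
T=R.from_rotvec(o["orientation"])
for sy in (1,-1):
  for yy in (22.7,37.2):
    print("tip",sy,yy,[C(T.apply(np.array([xx,sy*yy,z])/1e3)+o["tcp_pos"]).tolist() for xx in (11,-11) for z in (18,25)])
for y in (-52,-55,-58): print("tab",y,[C(P(x,y,z)).tolist() for x,z in ((-21,35),(7,35),(-21,53),(7,53),(-7,67))])
print("tcp local",((o["tcp_pos"][:2]-O)@Rm*1e3))
for n,c in (("tabrightfoot",(668,180)),): print()
import cv2
a=cv2.resize(f["frame"][190:310,190:340],(750,600),interpolation=cv2.INTER_CUBIC); a=np.clip(a.astype(float)*1.6,0,255).astype(np.uint8)
cv2.imwrite("pics/w2c.png",a[:,:,::-1])
```

```text
tip 1 22.7 [[668.0, 130.0], [666.0, 123.0], [666.0, 181.0], [664.0, 172.0]]
tip 1 37.2 [[706.0, 130.0], [702.0, 123.0], [702.0, 181.0], [698.0, 172.0]]
tip -1 22.7 [[550.0, 130.0], [553.0, 123.0], [553.0, 181.0], [555.0, 172.0]]
tip -1 37.2 [[513.0, 130.0], [517.0, 123.0], [517.0, 181.0], [521.0, 172.0]]
tab -52 [[626.0, 137.0], [677.0, 153.0], [628.0, 153.0], [683.0, 170.0], [660.0, 177.0]]
tab -55 [[624.0, 142.0], [675.0, 158.0], [626.0, 158.0], [681.0, 176.0], [657.0, 183.0]]
tab -58 [[622.0, 147.0], [673.0, 163.0], [624.0, 164.0], [679.0, 181.0], [655.0, 188.0]]
tcp local [-32.97601758 -43.97161234]
```

View pics/w2c.png

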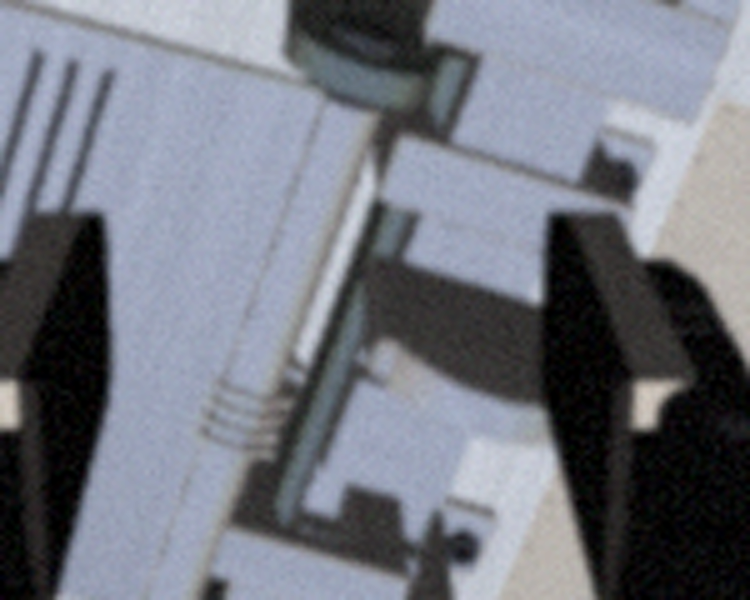

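The enlarged view shows the tab's dark +y face with its foot edge from (362,258) to (540,300), and its light round top below that. The fingertips start at (100,213) and (550,213), about 6.5 mm thick, so they stand about 14 mm ahead of the TCP.

Run:
```python
import pickle
from h import *
f,o,s=pickle.load(open("f2.pkl","rb"))
O=np.array([.5174,.0881]); th=np.radians(.73); Rm=np.array([[np.cos(th),-np.sin(th)],[np.sin(th),np.cos(th)]])
L=lambda u,v,z:((at(f,190+u/5-.4,190+v/5-.4,z)[:2]-O)@Rm*1e3).round(1)
print("foot",L(362,258,.035),L(540,300,.035),"top mid",L(450,385,.067), "plate hinge edge",L(372,120,.052),L(205,590,.052))
move(o,np.r_[O+Rm@np.array([-.036,-.043]),.082],20)
```

```text
foot [-22.6 -57.6] [  2.4 -55.6] top mid [-13.6 -55.3] plate hinge edge [-30.6 -32.9] [ -29.3 -101.8]
shift [ 0.008 -0.01   0.061] turn [ 0.0004  0.     -0.0007]
```

>>> apply_moves(rows=[[[0.008,-0.01,0.04],[0,0,0]],[[0.008,-0.01,0.07],[0,0,0]],[[0.008,-0.01,0.07],[0,0,0]],[[0.008,-0.01,0.07],[0,0,0]]])

```text
clock: 4.0
tcp_pos: [0.481, 0.0444, 0.0788]
orientation: [-1.805, -2.57, 0.0]
contact_force: [-1.1, 1.1, 2.8]
grip_width: 0.0457
gripper_force: 1.3
```

>>> apply_moves(rows=[[[0,0,0.012],[0,0,0]],[[0,0,0.024],[0,0,0]],[[0,0,0.024],[0,0,0]]])

```text
clock: 4.38
tcp_pos: [0.4808, 0.0442, 0.0727]
orientation: [-1.805, -2.57, 0.001]
contact_force: [-3.8, 0.9, 6.5]
grip_width: 0.0459
gripper_force: 3.4
```

>>> apply_moves(rows=[[[0,0,0.012],[0,0,0]],[[0,0,0.012],[0,0,0]],[[0,0,0.012],[0,0,0]]])

```text
clock: 4.75
tcp_pos: [0.4809, 0.0442, 0.0711]
orientation: [-1.806, -2.569, -0.001]
contact_force: [-7.5, 0.6, 26.1]
grip_width: 0.0457
gripper_force: 13.9
```

>>> apply_moves(rows=[[[0,0,-0.012],[0,0,0]],[[0,0,-0.012],[0,0,0]],[[0,0,-0.012],[0,0,0]]])

```text
clock: 5.12
tcp_pos: [0.4808, 0.0442, 0.0729]
orientation: [-1.805, -2.57, 0.001]
contact_force: [-3.1, 1.8, 6.3]
grip_width: 0.0454
gripper_force: 3.4
```

>>> apply_moves(rows=[[[-0.015,-0.005,0],[0,0,0]],[[-0.03,-0.01,0],[0,0,0]],[[-0.04,-0.014,0],[0,0,0]],[[-0.05,-0.017,0],[0,0,0]],[[-0.06,-0.021,0],[0,0,0]],[[-0.06,-0.021,0],[0,0,0]]])

```text
clock: 5.88
tcp_pos: [0.482, 0.0298, 0.0732]
orientation: [-1.805, -2.571, -0.003]
contact_force: [-1.0, 5.4, 6.0]
grip_width: 0.0457
gripper_force: 3.7
```

>>> apply_moves(rows=[[[-0.01,-0.0035,0],[0,0,0]],[[-0.02,-0.007,0],[0,0,0]],[[-0.03,-0.01,0],[0,0,0]],[[-0.04,-0.014,0],[0,0,0]],[[-0.04,-0.014,0],[0,0,0]]])

```text
clock: 6.5
tcp_pos: [0.4822, 0.0191, 0.0731]
orientation: [-1.805, -2.571, -0.003]
contact_force: [-1.2, 4.9, 6.1]
grip_width: 0.0457
gripper_force: 3.8
```

>>> apply_moves(rows=[[[-0.01,-0.0035,0],[0,0,0]],[[-0.02,-0.007,0],[0,0,0]],[[-0.03,-0.01,0],[0,0,0]],[[-0.03,-0.01,0],[0,0,0]]])

```text
clock: 7.0
tcp_pos: [0.4824, 0.0111, 0.0731]
orientation: [-1.805, -2.571, -0.003]
contact_force: [-1.1, 3.7, 6.8]
grip_width: 0.0457
gripper_force: 3.8
```

>>> apply_moves(rows=[[[-0.008,-0.0028,0],[0,0,0]],[[-0.012,-0.004,0],[0,0,0]],[[-0.012,-0.004,0],[0,0,0]]])

```text
clock: 7.38
tcp_pos: [0.4823, 0.01, 0.0731]
orientation: [-1.801, -2.572, -0.005]
contact_force: [-1.3, 10.2, 7.7]
grip_width: 0.0461
gripper_force: 6.6
```

>>> apply_moves(rows=[[[0,0,-0.02],[0,0,0]],[[0,0,-0.05],[0,0,0]],[[0,0,-0.1],[0,0,0]],[[0,0,-0.2],[0,0,0]],[[0,0,-0.4],[0,0,0]],[[0,0,-0.4],[0,0,0]]], jaw=-1)

```text
clock: 8.12
tcp_pos: [0.4842, 0.0058, 0.1761]
orientation: [1.805, 2.565, 0.008]
contact_force: [0.2, -0.1, 1.0]
grip_width: -0.0002
gripper_force: 0.0
```

Run:
```python
from h import *
from bench import telemetry, grab_frame
import cv2,pickle
o=telemetry.get_obs(); print(o["clock"],o["tcp_pos"],o["grip_width"],o["contact_force"],np.round(o["joints"],2))
f=grab_frame("wrist"); s=grab_frame("scene"); pickle.dump((f,o,s),open("f3.pkl","wb"))
a=cv2.resize(s["frame"][160:230,145:260],(690,420),interpolation=cv2.INTER_CUBIC)[:,:450]
b=cv2.resize(f["frame"][60:264,160:330],(350,420))
cv2.imwrite("pics/w3.png",np.hstack([a,b])[:,:,::-1])
O=np.array([.5174,.0881]); th=np.radians(.73); Rm=np.array([[np.cos(th),-np.sin(th)],[np.sin(th),np.cos(th)]])
# push position in front of plate: face local x~-72, y 60
p=np.r_[O+Rm@np.array([-.100,.060]),.16]; print(p); move(o,p,.7)
```

```text
8.125 [0.48423816 0.00577147 0.17611089] -0.00019753604401497767 [ 0.17805246 -0.14357357  1.04671202] [-0.59  0.29  0.54  2.11 -0.21  0.78  0.42]
[0.41664368 0.14682107 0.16      ]
shift [ 0.622 -0.065  0.063] turn [0.0023 0.     0.1057]
```

View pics/w3.png

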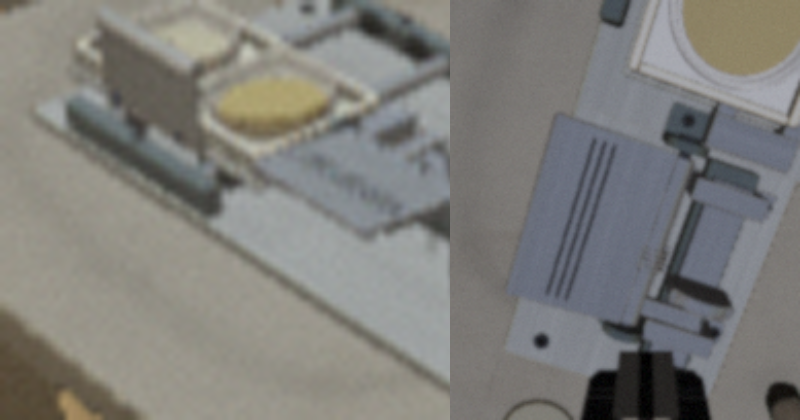

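The bolt's tab now stands beside the second staple at (700,290), so the bolt is back. I'll check from the plate corners that the catch is up.

Run:
```python
import pickle
from h import *
f,o,s=pickle.load(open("f3.pkl","rb"))
O=np.array([.5174,.0881]); th=np.radians(.73); Rm=np.array([[np.cos(th),-np.sin(th)],[np.sin(th),np.cos(th)]])
for z in (.064,.055):
  a,b=[((at(f,160+(u-450)/350*170-.3,60+v/420*204-.3,z)[:2]-O)@Rm*1e3).round(1) for u,v in ((562,113),(508,290))]
  print(z,a,b,np.linalg.norm(a-b))
S=lambda x,y,z:((np.array(proj(s,np.r_[O+Rm@np.array([x,y])/1e3,z/1e3]))+.4-[145,160])*6).round()
print([S(-85,-104,z) for z in (64,60,55)])
d=pickle.load(open("f0.pkl","rb"))["scene"]
import cv2
# did the plate region change between start and now in the scene view?
g=lambda im: cv2.cvtColor(im["frame"],cv2.COLOR_RGB2GRAY)[185:202,188:207].astype(float)
print("plate region mean abs diff",np.abs(g(d)-g(s)).mean())
```

```text
0.064 [-83.6 -29.7] [ -84.3 -102.4] 72.70336993565017
0.055 [-84.6 -30.2] [ -85.3 -105.8] 75.60324067128339
[array([368., 217.]), array([369., 225.]), array([369., 235.])]
plate region mean abs diff 3.8792569659442724
```

Scene-view corner of the plate is at the same pixel as at the start (206.5,199.3), so the catch is up again. Now to the push plate.

>>> apply_moves(rows=[[[0.15,-0.016,0.06],[0,0,0.05]],[[0.35,-0.036,0.06],[0,0,0.106]],[[0.55,-0.057,0.06],[0,0,0.106]],[[0.62,-0.065,0.06],[0,0,0.106]],[[0.62,-0.065,0.06],[0,0,0.106]],[[0.62,-0.065,0.06],[0,0,0.106]]])

```text
clock: 8.98
tcp_pos: [0.414, 0.1457, 0.1573]
orientation: [2.208, 2.234, -0.002]
contact_force: [-0.2, -0.4, 0.0]
grip_width: 0.0
gripper_force: 0.0
```

>>> apply_moves(rows=[[[0,0,0.15],[0,0,0]],[[0,0,0.28],[0,0,0]],[[0,0,0.33],[0,0,0]],[[0,0,0.33],[0,0,0]],[[0,0,0.33],[0,0,0]]])

```text
clock: 9.6
tcp_pos: [0.4147, 0.1469, 0.0761]
orientation: [2.208, 2.235, 0.002]
contact_force: [-1.3, -0.3, 0.3]
grip_width: 0.0001
gripper_force: 0.0
```

>>> apply_moves(rows=[[[0,0.025,0],[0,0,0]],[[0,0.05,0],[0,0,0]],[[0,0.075,0],[0,0,0]],[[0,0.1,0],[0,0,0]],[[0,0.12,0],[0,0,0]],[[0,0.14,0],[0,0,0]],[[0,0.16,0],[0,0,0]],[[0,0.16,0],[0,0,0]]])

```text
clock: 10.6
tcp_pos: [0.4548, 0.1474, 0.0754]
orientation: [2.206, 2.235, 0.001]
contact_force: [-0.3, 0.3, -0.1]
grip_width: -0.0001
gripper_force: 0.0
```

>>> apply_moves(rows=[[[0,0.02,0],[0,0,0]],[[0,0.04,0],[0,0,0]],[[0,0.06,0],[0,0,0]],[[0,0.08,0],[0,0,0]],[[0,0.1,0],[0,0,0]],[[0,0.1,0],[0,0,0]]])

```text
clock: 11.35
tcp_pos: [0.4799, 0.1479, 0.0754]
orientation: [2.207, 2.235, 0.002]
contact_force: [-0.6, -0.5, 0.1]
grip_width: 0.0
gripper_force: 0.0
```

Run:
```python
import pickle,cv2
from h import *
from bench import grab_frame
d=pickle.load(open("f0.pkl","rb")); s3=pickle.load(open("f3.pkl","rb"))
fs={n:grab_frame(n) for n in ("scene","top","wrist")}; pickle.dump(fs,open("f4.pkl","wb"))
O=np.array([.5174,.0881]); th=np.radians(.73); Rm=np.array([[np.cos(th),-np.sin(th)],[np.sin(th),np.cos(th)]])
for n,f in (("top0",d["top"]),("scene3",s3[2]),("wrist3",s3[0]),*fs.items()):
    h=cv2.cvtColor(f["frame"],cv2.COLOR_RGB2HSV); m=cv2.inRange(h,(18,70,90),(32,255,255))
    k,_,st,c=cv2.connectedComponentsWithStats(m)
    for i in range(1,k):
        w=at(f,*c[i],.05); l=(w[:2]-O)@Rm*1e3
        if st[i][4]>40 and abs(l[0])<120 and abs(l[1])<150: print(n,st[i].tolist(),l.round(1))
```

```text
top0 [185, 216, 14, 14, 156] [-33.5  28.5]
scene3 [182, 173, 17, 9, 118] [-45.8  11.7]
wrist3 [274, 31, 59, 64, 2692] [-30.7  29. ]
scene [196, 167, 18, 9, 108] [ 4.8 11.5]
top [184, 200, 14, 14, 149] [17.7 28.9]
wrist [313, 244, 79, 53, 2353] [21.5 46.3]
```

The dish has moved with the carriage by about 51 mm, so about 9 mm remain.

>>> apply_moves(rows=[[[0,0.01,0],[0,0,0]],[[0,0.02,0],[0,0,0]],[[0,0.03,0],[0,0,0]],[[0,0.03,0],[0,0,0]]])

```text
clock: 12.0
tcp_pos: [0.4868, 0.1481, 0.0753]
orientation: [2.207, 2.236, 0.001]
contact_force: [-1.1, 0.5, 0.3]
grip_width: 0.0001
gripper_force: 0.4
```

>>> apply_moves(rows=[[[0,0.006,0],[0,0,0]],[[0,0.012,0],[0,0,0]],[[0,0.012,0],[0,0,0]]])

```text
clock: 12.38
tcp_pos: [0.4885, 0.1481, 0.0751]
orientation: [-2.206, -2.235, 0.002]
contact_force: [-4.2, 1.3, 3.5]
grip_width: 0.0001
gripper_force: 2.5
```

>>> apply_moves(rows=[[[0,0.008,0],[0,0,0]],[[0,0.008,0],[0,0,0]],[[0,0.008,0],[0,0,0]],[[0,0.008,0],[0,0,0]]])

```text
clock: 12.88
tcp_pos: [0.4886, 0.148, 0.0748]
orientation: [-2.203, -2.234, 0.007]
contact_force: [-9.9, 0.9, 7.2]
grip_width: -0.0001
gripper_force: 5.0
```

Run:
```python
import cv2
from h import *
from bench import grab_frame
O=np.array([.5174,.0881]); th=np.radians(.73); Rm=np.array([[np.cos(th),-np.sin(th)],[np.sin(th),np.cos(th)]])
for n in ("scene","top"):
    f=grab_frame(n); m=cv2.inRange(cv2.cvtColor(f["frame"],cv2.COLOR_RGB2HSV),(18,70,90),(32,255,255))
    k,_,st,c=cv2.connectedComponentsWithStats(m)
    for i in range(1,k):
        l=(at(f,*c[i],.05)[:2]-O)@Rm*1e3
        if st[i][4]>40 and abs(l[0])<120 and abs(l[1])<150: print(n,st[i].tolist(),l.round(1))
```

```text
scene [199, 166, 17, 9, 108] [12.7 11.7]
top [184, 198, 14, 14, 152] [25.6 29.1]
```

Against the stop (10 N, no further motion; about 59 mm of travel measured). Backing off and lifting.

>>> apply_moves(rows=[[[0,-0.03,0],[0,0,0]],[[0,-0.1,0],[0,0,0]],[[0,-0.2,0],[0,0,0]],[[0,-0.2,-0.2],[0,0,0]],[[0,-0.2,-0.4],[0,0,0]],[[0,-0.2,-0.5],[0,0,0]],[[0,-0.2,-0.5],[0,0,0]],[[0,-0.2,-0.5],[0,0,0]]])

```text
clock: 13.98
tcp_pos: [0.4412, 0.1473, 0.1997]
orientation: [2.207, 2.236, -0.0]
contact_force: [-0.2, 0.6, -1.4]
grip_width: 0.0003
gripper_force: 0.0
```

Run:
```python
import cv2
from h import *
from bench import grab_frame,telemetry
O=np.array([.5174,.0881]); th=np.radians(.73); Rm=np.array([[np.cos(th),-np.sin(th)],[np.sin(th),np.cos(th)]])
o=telemetry.get_obs(); print(o["tcp_pos"],o["contact_force"])
for n in ("scene","top"):
    f=grab_frame(n); m=cv2.inRange(cv2.cvtColor(f["frame"],cv2.COLOR_RGB2HSV),(18,70,90),(32,255,255))
    k,_,st,c=cv2.connectedComponentsWithStats(m)
    for i in range(1,k):
        l=(at(f,*c[i],.05)[:2]-O)@Rm*1e3
        if st[i][4]>40 and abs(l[0])<120 and abs(l[1])<150: print(n,st[i].tolist(),l.round(1))
    if n=="scene": cv2.imwrite("pics/end.png",cv2.resize(f["frame"][150:240,140:270],(780,540),interpolation=cv2.INTER_CUBIC)[:,:,::-1])
```

```text
[0.44121137 0.14728251 0.199708  ] [-0.19376655  0.55448118 -1.36231307]
scene [199, 166, 17, 9, 109] [13.  11.7]
top [185, 198, 13, 14, 148] [25.3 28.9]
```

View pics/end.png

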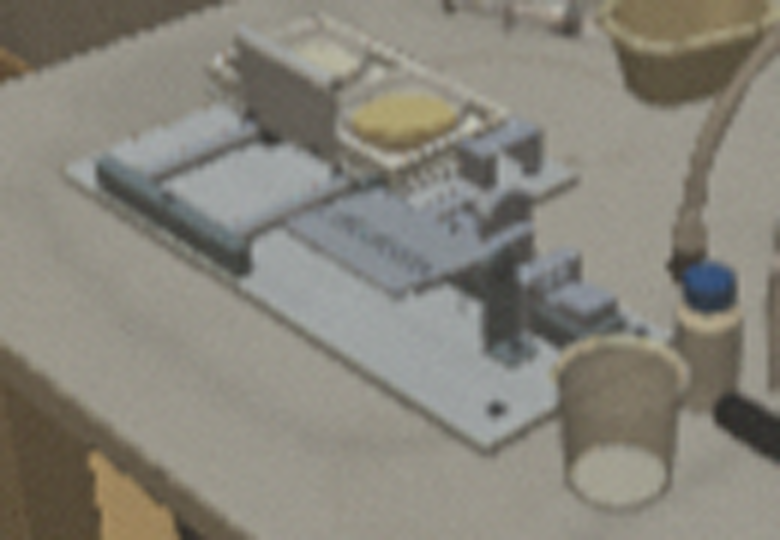

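The picture shows the carriage fully in at the back stop (dishes at (330,55) and (405,120), flat). The bolt is back, with its tab at (512,205), the catch plate is up, and the other things have not moved.

```bash
python3 -c "
from bench import job
print(job.hand_in())"
```

```text
the job is handed in; nothing more can be done
None
```

The bolt is back with the catch sprung up in its second notch, and the carriage is in against the back stop with both dishes flat and nothing else moved; the job is handed in, but the hand-in call gave no verdict.

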